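# Set the stirrer's locking dial to the red mark

### The arm

A 6-joint arm with a two-finger parallel gripper is mounted at the origin on a cart in front of the work surface, level with it; the furniture and walls round the work are solid. World frame = base frame: x ahead of the robot, y to its left, z up, the work surface at z = 0. Lengths are in m, angles in rad, forces in N, time in s.
With the tool pointing down it reaches from about 0.275 to 0.825 m from the base axis. Payload 4.9 kg.
Tool frame: the origin (TCP) lies on the centre line of the jaws, within the pads' length; the fingertips stand 22 mm ahead of it and the grasp point (between the pads) lies 3 mm ahead of it; z points along the fingers, y is the direction in which the jaws open and shut (so a half turn about z gives the same grasp; the last joint's range is limited). The gripper opens to 85 mm and grips with 20 to 120 N. Pads are 22 mm wide; open, the fingers measure 114 mm over their backs; the gripper's body (76 mm by 85 mm) begins 54 mm behind the grasp point. The pads swing forward as they close: fully open they stand 13 mm farther back than shut.
Start: joints at [-1.4, 0.326, -0.193, 1.052, 0, 1.437], TCP at [0.165, -0.525, 0.253] pointing down, gripper open.
Joint ranges: [-2.65, 2.65], [-0.97, 1.79], [-1.3, 1.35], [-1.93, 2.1], [-1.47, 1.37], [-3.14, 3.14]. Speed limits (rad/s): [2.57, 2.57, 3.14, 3.14, 3.14, 3.14].

### API

Orientations are given as [roll, pitch, yaw] about the fixed x, y, z axes, in that order (R = Rz(yaw) Ry(pitch) Rx(roll)).
In Python, from bench import r, capture, sign_off, spot_in gives the robot as it stands. The module is installed in compiled form; this text tells all that it offers.
- The arm moves only by the shell command python3 -m crank 'ROWS'. ROWS is a JSON object of lists of equal length, an entry for each row: "turn": the turn, a rotation vector about the world's x, y, z normalised to -1 to 1, where 1 is 8 degrees, a list of three; "translation": the shift along the world's x, y, z normalised to -1 to 1, where 1 is 60 mm, a list of three; "hand": the finger opening in mm, from 0 to 85.4. A call has 1 to 20 rows; each row shifts and turns the commanded pose from where the row before left it; what a row does not reach is not made up. A row lasts 1/8 s, in which the tool goes at most 62.5 mm and 10.7 degrees, less where a joint would pass 70% of its speed; a pose out of reach is approached as far as the arm can. A call with a number of a shift or a turn outside -1 to 1 is refused whole. A call with a gripper value outside its range is refused whole. The fingers move at their own pace and stop on an object; the grip force is fixed at half the most. Time passes only in rows, so rows that do not move let the fingers close. It gives the time, the measured TCP pose, the force and the opening at its end, in the units of the state.
- r.get_state(): the state, without advancing time (a new reading comes with each control period).
- capture(name): name is "scene" or "top" or "wrist"; returns a dict with "color" (400x640x3 uint8, red, green, blue), "vfov" (degrees; the focal length in pixels is half the picture's height over the tangent of half this angle, whatever the lens; pixels are square), "cx", "cy" (the principal point, pixels), "extrinsics" (4x4, takes a point from camera to world coordinates). Camera axes: x right, y up, looking along -z (the intrinsics and any distortion apply to the point x, -y, -z); pixel columns grow to the right and rows downward; lengths in m; the calibration is good to about 2 mm. The wrist camera is an equidistant fisheye: a pixel r from the principal point sees the ray r / f radians off the axis. A picture is of the moment at which its call begins. There is no depth.
- sign_off(): hands the job in, once; it reports no verdict.
Trained networks look in a picture, given as the dict that the camera call returned (one of the last four; its "shot" number tells which), for a name from the list of things; names that differ only in an ending like _2 or _b are one class to them, and where a whole thing is asked for, a point or a joint stands for the part that bears it (a point fixed in the world has none). Each returns a list of dicts, best first, with "conf" (0 to 1); they miss things now and then, are a little off and sometimes report something else, mostly with a low value. They report only what shows in the picture. A call takes as long as a camera call. They do not tell look-alikes from the thing itself.
- spot_in(picture, query): "bbox" ([centre column, centre row, width, height] in pixels, round what is visible of it).
The state is a dict: "time_s": time; "joint_positions": joint angles; "qvel": joint speeds; "joint_torque": joint torques, N m; "tcp_pos": TCP position; "eef_rot": TCP orientation; "contact_force": force on the tool from outside, world axes, zero at the start; "torque": the same for the moment, N m; "grip_width": finger opening in m.
Only numpy, scipy, OpenCV 4.12 (cv2) and the standard library are available. Lean on these libraries where they do the work, as an engineer would, in place of code of your own. Each camera call takes 0.05 s, during which the arm holds its last target.

### The job

Set the magnetic stirrer's speed: pull its blue locking dial up until it clicks free, turn it clockwise until its white pointer is at the red mark on the scale, then press the dial straight down until it locks. Do not turn the dial while it is locked, and leave the beaker standing on the stirrer's plate and the bottle and mug beside it undisturbed.

Things in the scene. Friction and masses are not known exactly. Their poses are not given: they have to be found in the camera images.
- stirrer: white magnetic stirrer, 290 x 170 mm, fixed. Origin on the table under the dial's axis; x to its rear, z up. Front (x -75 to +65 mm): control panel rising to the rear at 0.22 rad, 57 mm high at the origin, normal (-0.218, 0, 0.976) in this frame. Behind: flat top, 71 mm high, with a round plate (128 mm across, centre x = 143 mm, 8 mm higher) that carries the beaker.
- dial_grip (a point): grip point on the dial's axis, in the blue wing bar (64 mm long, 20 mm wide, 41 mm above a round skirt 72 mm across). x axis: along the bar to the end with the white pointer; z: along the dial's axis, out of the panel. The bar's top is 17 mm above this point, the skirt's top 24 mm below it, the panel 38 mm below it (locked) or 50 mm (released).
- pointer_tip (a point): end of the dial's white pointer, on the skirt's edge, 39 mm from the axis.
- mark_tip (a point): inner tip of the red set mark on the scale, on the panel 45 mm from the dial's axis. Site x axis: outward from the axis, z out of the panel.
- dial (a joint): angle of the dial, rad, 0 to 4.72 between its stops, grows clockwise seen from in front of the panel; 0: pointer at the lower left end of the scale. The pointer is at the mark when it equals joint mark.
- mark (a joint): angle of the red mark on the same scale, rad.
- dial_lift (a joint): travel of the dial along its axis, m: 0 locked (down on a brake), 0.012 released (up). It snaps over half way, about 8 N either way, and stays where it snapped to; once up it turns easily.
- beaker: loose clear glass beaker, 71 mm across, 85 mm high, standing on the stirrer's plate; origin at the centre of its underside.
- bottle: loose glass reagent bottle with white cap, 72 mm across, 140 mm high, beside the stirrer; origin at the centre of its underside.
- mug: loose white plastic mug, 76 mm across, 118 mm high, with a rod handle (120 mm overall), beside the stirrer; origin at the centre of its underside.
Mind the look-alikes: they are no part of the job. What is shaped like the beaker but black is not meant.

How it is judged:
By the outcome, as a careful person would: the job done as asked, in the order asked, and still so for the second after the job is handed in, with the robot touching nothing.
It also fails if it takes over 64 s, if anything falls off the work surface, if the arm or the gripper's body presses on something with over 40 N, if the wrist force passes 120 N, or if a joint passes its speed limit or range.

## Working session

There is one attempt and no reset: what is moved stays moved. The work goes in short steps, Python scripts to look and compute and a shell command to move; the robot and the scene stay as the last step left them, time stands still between calls to the robot, and variables do not carry over. Pictures are saved under pics/ and viewed, and the job is handed in when it is done.

```bash
mkdir -p pics; cat > h.py <<'E'
import numpy as np,cv2
from bench import r,capture,sign_off,spot_in
def K(c):
    h=c["color"].shape[0]; return h/2/np.tan(np.radians(c["vfov"])/2)
def save(c,n): cv2.imwrite(n,cv2.cvtColor(c["color"],cv2.COLOR_RGB2BGR))
def ray(c,u,v,fish=False):
    f=K(c);x=(u-c["cx"]);y=(v-c["cy"])
    if fish:
        rr=np.hypot(x,y);t=rr/f;s=np.sin(t)/max(rr,1e-9);d=np.array([x*s,-y*s,-np.cos(t)])
    else: d=np.array([x/f,-y/f,-1.])
    E=np.array(c["extrinsics"]);d=E[:3,:3]@d;return E[:3,3],d/np.linalg.norm(d)
def atz(c,u,v,z,fish=False):
    o,d=ray(c,u,v,fish);return o+d*(z-o[2])/d[2]
def proj(c,p,fish=False):
    E=np.array(c["extrinsics"]);q=E[:3,:3].T@(np.array(p)-E[:3,3]);f=K(c);x,y,z=q[0],-q[1],-q[2]
    if fish:
        rr=np.hypot(x,y);t=np.arctan2(rr,z);k=f*t/max(rr,1e-9)
    else:k=f/z
    return np.array([c["cx"]+k*x,c["cy"]+k*y])
E
python3 - <<'E'
from h import *
print(r.get_state())
for n in["scene","top","wrist"]:
    c=capture(n);save(c,f"pics/{n}0.png");print(n,c["vfov"],c["cx"],c["cy"],[k for k in c],np.round(c["extrinsics"],3).tolist())
    for q in["stirrer","dial","dial_grip","pointer_tip","mark_tip","beaker","bottle","mug"]:
        try:print(q,[(np.round(d["bbox"]).tolist(),round(d["conf"],2)) for d in spot_in(c,q)][:3])
        except Exception as e:print(q,e)
E
```

```text
{'time_s': 0.0, 'joint_positions': array([-1.40015421e+00,  3.26963590e-01, -1.93615972e-01,  1.05204197e+00,
        1.53286087e-05,  1.43658333e+00]), 'qvel': array([-4.42671365e-04, -1.21941520e-03,  3.07955189e-05,  7.09843643e-04,
       -5.28176747e-04, -1.90769712e-04]), 'joint_torque': array([-1.76705362e-03, -4.43398869e+01,  2.62444174e+01,  1.56873150e-02,
       -1.38532750e-04,  9.43503409e-07]), 'tcp_pos': array([ 0.16499445, -0.52406237,  0.25247893]), 'eef_rot': array([-3.13978591e+00, -2.59422665e-04,  3.04854866e-01]), 'contact_force': array([-0.88066819,  0.25210805, -0.40615343]), 'torque': array([ 0.01348179, -0.024278  , -0.03473883]), 'grip_width': 0.08537723892674061}
scene 57.769823366718 318.2724753093318 202.67601081728696 ['color', 'vfov', 'cx', 'cy', 'extrinsics', 'shot'] [[-0.821, 0.363, -0.441, 0.147], [-0.572, -0.518, 0.637, 0.65], [0.003, 0.775, 0.632, 0.712], [0.0, 0.0, 0.0, 1.0]]
stirrer [([308.0, 210.0, 109.0, 78.0], 0.73)]
dial [([327.0, 205.0, 27.0, 22.0], 0.88)]
dial_grip [([326.0, 205.0, 28.0, 30.0], 0.55)]
pointer_tip [([328.0, 206.0, 24.0, 29
[... 495 characters left out ...]
([328.0, 175.0, 72.0, 110.0], 0.65)]
dial [([324.0, 204.0, 31.0, 25.0], 0.96)]
dial_grip [([322.0, 204.0, 25.0, 26.0], 0.85)]
pointer_tip [([324.0, 203.0, 26.0, 21.0], 0.88)]
mark_tip []
beaker [([256.0, 156.0, 27.0, 33.0], 0.9), ([398.0, 158.0, 32.0, 26.0], 0.89), ([243.0, 201.0, 32.0, 29.0], 0.84)]
bottle [([204.0, 212.0, 32.0, 27.0], 0.88)]
mug [([423.0, 207.0, 42.0, 26.0], 0.81)]
wrist 65.70646984690485 319.46552647211564 199.80831967234502 ['color', 'vfov', 'cx', 'cy', 'extrinsics', 'shot'] [[0.301, 0.903, 0.306, 0.244], [-0.954, 0.284, 0.098, -0.5], [0.002, -0.321, 0.947, 0.374], [0.0, 0.0, 0.0, 1.0]]
stirrer []
dial []
dial_grip []
pointer_tip []
mark_tip []
beaker []
bottle []
mug []
```

```bash
python3 - <<'E'
import cv2
a=cv2.imread("pics/top0.png")[100:260,180:460];cv2.imwrite("pics/top0z.png",cv2.resize(a,None,fx=2.8,fy=2.8,interpolation=cv2.INTER_CUBIC))
a=cv2.imread("pics/scene0.png")[130:340,200:430];cv2.imwrite("pics/scene0z.png",cv2.resize(a,None,fx=2.8,fy=2.8,interpolation=cv2.INTER_CUBIC))
E
```

```text
(no output)
```

View pics/top0z.png

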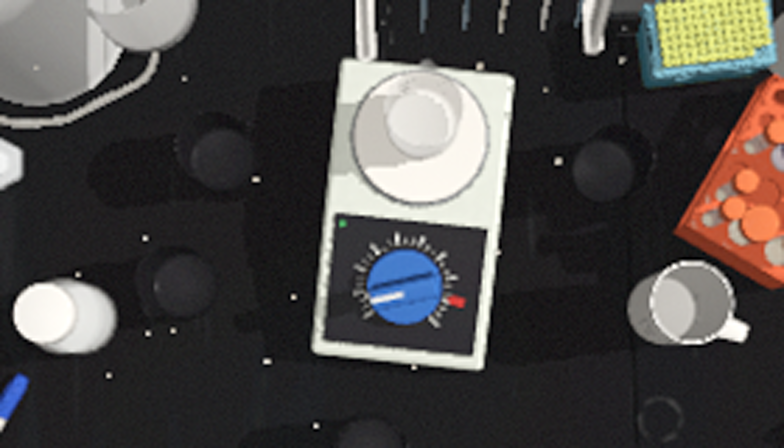

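View pics/scene0z.png

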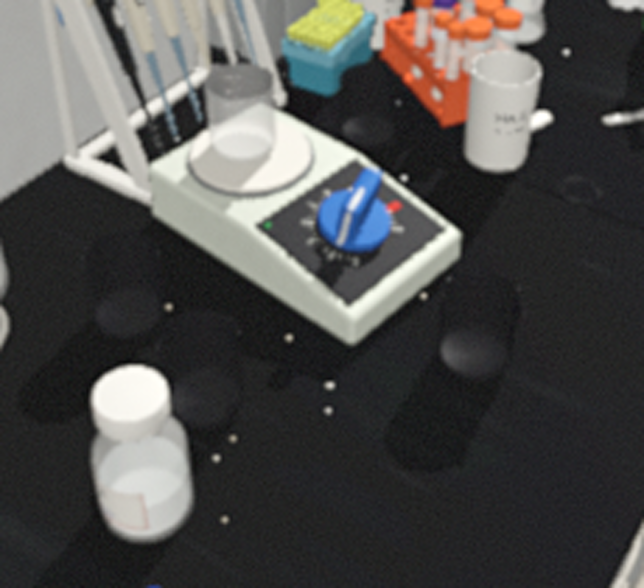

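```bash
python3 - <<'E'
from h import *
from scipy.spatial.transform import Rotation as R
c=capture("top")
z2=lambda u,v:(180+u/2.8,100+v/2.8)
for n,u,v,z in[("FL",312,352,.041),("FR",484,369,.041),("RR",513,75,.071),("RL",345,60,.071),("platec",420,137,.079),("dial skirt",404,287,.071),("marktip",449,300,.055),("pointer",372,300,.071)]:
    print(n,np.round(atz(c,*z2(u,v),z),4))
s=r.get_state();E=np.array(capture("wrist")["extrinsics"]);Rt=R.from_euler("xyz",s["eef_rot"]).as_matrix()
print(np.round(Rt.T@(E[:3,3]-s["tcp_pos"]),3),np.round(Rt.T@E[:3,:3],3),np.round(Rt,2))
E
```

```text
FL [0.5046 0.0997 0.041 ]
FR [ 0.4844 -0.0692  0.041 ]
RR [ 0.77   -0.1027  0.071 ]
RL [0.7882 0.061  0.071 ]
platec [ 0.7089 -0.0103  0.079 ]
dial skirt [0.5647 0.0082 0.071 ]
marktip [ 0.5522 -0.0357  0.055 ]
pointer [0.5528 0.0392 0.071 ]
[ 0.083  0.001 -0.121] [[ 0.001  0.947  0.321]
 [ 1.    -0.    -0.002]
 [-0.002  0.321 -0.947]] [[ 0.95  0.3  -0.  ]
 [ 0.3  -0.95  0.  ]
 [ 0.   -0.   -1.  ]]
```

```bash
python3 -m crank '{"turn":[[0,0,1],[0,0,1],[0,0,1],[0,0,1],[0,0,1],[0,0,1],[0,0,1],[0,0,1],[0,0,1],[0,0,1],[0,0,1],[0,0,1],[0,0,1],[0,0,1],[0,0,1],[0,0,1],[0,0,1],[0,0,1],[0,0,1],[0,0,1]],"translation":[[0.33,0.44,0],[0.33,0.44,0],[0.33,0.44,0],[0.33,0.44,0],[0.33,0.44,0],[0.33,0.44,0],[0.33,0.44,0],[0.33,0.44,0],[0.33,0.44,0],[0.33,0.44,0],[0.33,0.44,0],[0.33,0.44,0],[0.33,0.44,0],[0.33,0.44,0],[0.33,0.44,0],[0.33,0.44,0],[0.33,0.44,0],[0.33,0.44,0],[0.33,0.44,0],[0.33,0.44,0]],"hand":[85,85,85,85,85,85,85,85,85,85,85,85,85,85,85,85,85,85,85,85]}'
python3 - <<'E'
from h import *
s=r.get_state();print(s["joint_positions"],s["tcp_pos"],s["eef_rot"])
c=capture("wrist");save(c,"pics/w1.png")
for q in["dial_grip","pointer_tip","mark_tip","dial","stirrer","beaker"]:
    print(q,[(np.round(d["bbox"]).tolist(),round(d["conf"],2)) for d in spot_in(c,q)][:3])
E
```

```text
time_s: 3.95
tcp_pos: [0.5617, 0.0043, 0.2533]
eef_rot: [-3.141, 0.0, 3.102]
contact_force: [0.7, 0.4, 0.0]
grip_width: 0.0848
[-1.23739446e-01  3.47679189e-01 -1.61415455e-01  1.06151859e+00
 -8.61635028e-05 -8.41663718e-02] [0.56169838 0.00428146 0.25332893] [-3.14149140e+00  1.75198238e-04  3.10201958e+00]
dial_grip [([325.0, 185.0, 72.0, 71.0], 0.62)]
pointer_tip [([324.0, 185.0, 71.0, 71.0], 0.91)]
mark_tip [([278.0, 170.0, 18.0, 9.0], 0.39)]
dial [([327.0, 184.0, 74.0, 73.0], 0.9)]
stirrer [([324.0, 226.0, 164.0, 235.0], 0.64)]
beaker [([462.0, 276.0, 67.0, 70.0], 0.94), ([170.0, 273.0, 66.0, 72.0], 0.89), ([309.0, 323.0, 70.0, 59.0], 0.72)]
```

View pics/w1.png

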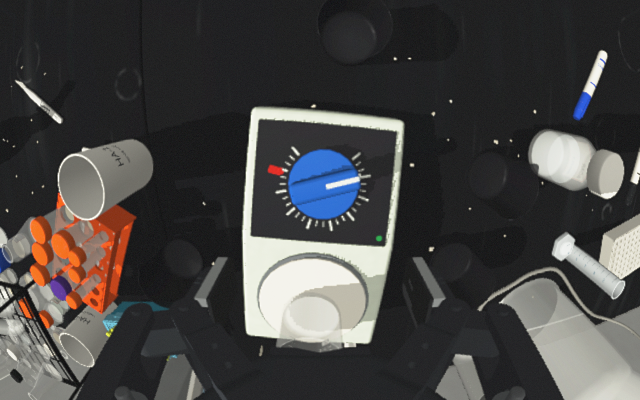

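```bash
python3 - <<'E'
import cv2
a=cv2.imread("pics/w1.png")[95:255,235:415];cv2.imwrite("pics/w1z.png",cv2.resize(a,None,fx=3.7,fy=3.7,interpolation=cv2.INTER_CUBIC))
E
```

```text
(no output)
```

View pics/w1z.png

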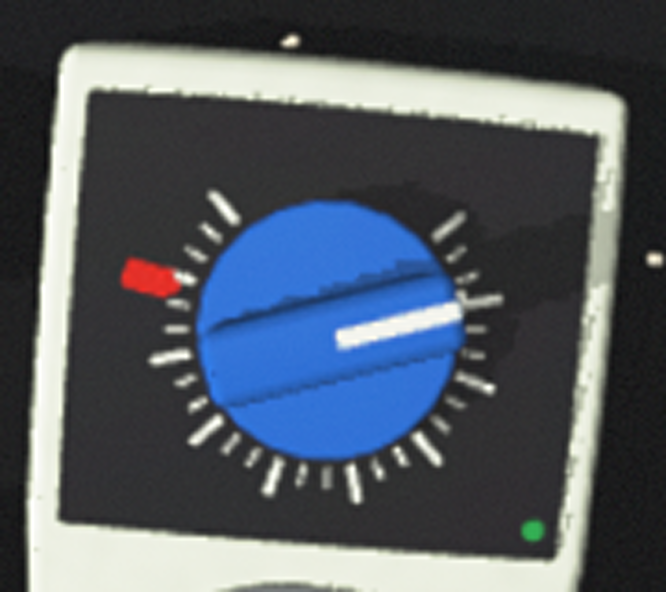

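```bash
cat > fit.py <<'E'
from h import *
from scipy.optimize import least_squares
A=.22;U=np.array([np.cos(A),0,np.sin(A)]);Y=np.array([0,1.,0]);N=np.array([-np.sin(A),0,np.cos(A)])
def Rz(t):return np.array([[np.cos(t),-np.sin(t),0],[np.sin(t),np.cos(t),0],[0,0,1]])
def pt(p,th,rad,h):
    a=th-np.radians(135)
    return np.array([p[0],p[1],0])+Rz(p[2])@(np.array([0,0,.057])+h*N+rad*(np.cos(a)*U-np.sin(a)*Y))
E
cat > f1.py <<'E'
from fit import *
c=capture("wrist")
Z=lambda u,v:np.array([235+(u+.5)/3.7-.5,95+(v+.5)/3.7-.5])
T={0:(465,213),1:(502,297),2:(494,391),3:(440,466),4:(358,502),5:(268,496),6:(192,443),7:(150,361),9:(211,192)}
def f(q):
    return np.concatenate([proj(c,pt(q,np.radians(30*k),q[3],0.0005),True)-Z(*v) for k,v in T.items()])
s=least_squares(f,[.565,.008,-.12,.055]);print(s.x,np.round(s.fun.reshape(-1,2),2).tolist())
p=s.x
def solve(u,v,rad,h):
    g=lambda q:proj(c,pt(p,q[0],q[1],h),True)-Z(u,v)
    return g
for n,uv,h,g0 in[("mark tip",(178,285),.0005,4.1),("mark outer",(123,271),.0005,4.1),("pointer tip",(461,311),.014,.5),("pointer in",(337,339),.055,.5),("bar left mid",(215,368),.055,3.6)]:
    t=least_squares(lambda q:proj(c,pt(p,q[0],q[1],h),True)-Z(*uv),[g0,.045]).x;print(n,np.degrees(t[0]),t[0],t[1])
print("axis proj", [ (proj(c,pt(p,0,0,h),True)-np.array([235,95]))*3.7 for h in(0,.014,.055)])
E
python3 f1.py
```

```text
[ 0.56711198  0.00525651 -0.1321431   0.05167758] [[-0.15, 0.26], [0.2, 0.29], [-0.03, -0.39], [0.26, -0.45], [0.02, 0.28], [-0.32, -0.09], [-0.26, 0.25], [0.27, -0.04], [-0.01, -0.11]]
mark tip 236.68683604326924 4.130964585083036 0.0447014866625808
mark outer 236.17307616137643 4.121997783579349 0.061194254697926734
pointer tip 31.20594574463339 0.5446464994425663 0.037098692614781915
pointer in 9.511499168286303 0.1660069772872982 0.0008882046271656132
bar left mid 207.33651145773274 3.618704784536384 0.02923783606357459
axis proj [array([325.90764137, 327.4860282 ]), array([327.35866866, 330.15513511]), array([332.45652394, 339.53559256])]
```

```bash
cat > tgt.py <<'E'
from fit import *
from scipy.spatial.transform import Rotation as R
P=[0.5671,0.00526,-0.1321]
def target(th,h,flip=-1,P=P):
    n=Rz(P[2])@N; x=flip*(pt(P,th,1,0)-pt(P,th,0,0)); z=-n
    M=np.column_stack([x,np.cross(z,x),z]); return pt(P,0,0,h),M,n
def delta(th,h,P=P):
    s=r.get_state();p,M,n=target(th,h,-1,P);C=R.from_euler("xyz",s["eef_rot"])
    w=(R.from_matrix(M)*C.inv()).as_rotvec()
    print("pos",np.round(s["tcp_pos"],4),"target",np.round(p,4),"trans units",np.round((p-s["tcp_pos"])/.06,3),"turn units",np.round(np.degrees(w)/8,3),"n",np.round(n,4),"j",np.round(s["joint_positions"],2),"F",np.round(s["contact_force"],1))
E
python3 -c "
from tgt import *
delta(np.radians(29.5),.038+.003+.09)
c=capture('top');print([proj(c,target(0.5,h)[0]) for h in(0,.055)])"
```

```text
pos [0.5606 0.0026 0.2534] target [0.5388 0.009  0.1848] trans units [-0.364  0.107 -1.142] turn units [-1.519 -0.956 12.513] n [-0.2163  0.0287  0.9759] j [-0.13  0.35 -0.16  1.06 -0.   -0.08] F [ 0.6  0.1 -0.4]
[array([325.27107149, 201.96622747]), array([325.06034813, 205.02456299])]
```

```bash
python3 -m crank '{"turn":[[-0.117,-0.0735,0.9625],[-0.117,-0.0735,0.9625],[-0.117,-0.0735,0.9625],[-0.117,-0.0735,0.9625],[-0.117,-0.0735,0.9625],[-0.117,-0.0735,0.9625],[-0.117,-0.0735,0.9625],[-0.117,-0.0735,0.9625],[-0.117,-0.0735,0.9625],[-0.117,-0.0735,0.9625],[-0.117,-0.0735,0.9625],[-0.117,-0.0735,0.9625],[-0.117,-0.0735,0.9625],[0,0,0],[0,0,0]],"translation":[[-0.028,0.008,-0.088],[-0.028,0.008,-0.088],[-0.028,0.008,-0.088],[-0.028,0.008,-0.088],[-0.028,0.008,-0.088],[-0.028,0.008,-0.088],[-0.028,0.008,-0.088],[-0.028,0.008,-0.088],[-0.028,0.008,-0.088],[-0.028,0.008,-0.088],[-0.028,0.008,-0.088],[-0.028,0.008,-0.088],[-0.028,0.008,-0.088],[0,0,0],[0,0,0]],"hand":[85,85,85,85,85,85,85,85,85,85,85,85,85,85,85]}'
python3 - <<'E'
from tgt import *
delta(np.radians(29.5),.038+.003+.09)
c=capture("wrist");save(c,"pics/w2.png")
for k in range(10):
    print(k,proj(c,pt(P,np.radians(30*k),.0517,.0005),True).round(1),end=' ')
print([proj(c,pt(P,0,0,h),True).round(1) for h in(0,.014,.055)])
im=cv2.imread("pics/w2.png");
u,v=proj(c,pt(P,0,0,.02),True).astype(int);print(u,v)
a=im[max(0,v-100):v+100,u-120:u+120];print(u-120,max(0,v-100));cv2.imwrite("pics/w2z.png",cv2.resize(a,None,fx=3,fy=3,interpolation=cv2.INTER_CUBIC))
E
```

```text
time_s: 6.28
tcp_pos: [0.5395, 0.0092, 0.1851]
eef_rot: [-2.929, -0.059, -1.44]
contact_force: [-0.4, 0.2, 0.0]
grip_width: 0.0846
pos [0.5395 0.0092 0.1851] target [0.5388 0.009  0.1848] trans units [-0.012 -0.004 -0.004] turn units [0.001 0.003 0.007] n [-0.2163  0.0287  0.9759] j [-0.12  0.22 -0.55  0.57 -0.   -1.83] F [-0.4  0.2  0. ]
0 [348.2 244.9] 1 [319.8 251.6] 2 [291.4 244.5] 3 [269.8 225.1] 4 [260.5 197.5] 5 [267.2 168.3] 6 [289.3 145.8] 7 [320.9 137.5] 8 [352.3 146.4] 9 [373.9 169.2] [array([320.3, 197.8]), array([320.4, 203.1]), array([320.6, 222.6])]
320 205
200 105
```

View pics/w2z.png

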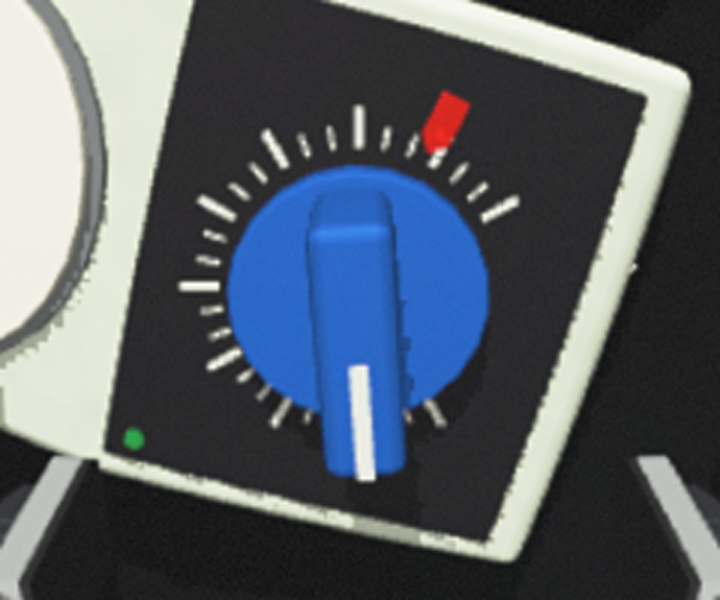

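```bash
cat > f2.py <<'E'
from tgt import *
import pickle,sys
cs=[]
c2=capture("wrist")
# view1 extrinsics from stored TCP relation: rebuild
s=r.get_state();C2=R.from_euler("xyz",s["eef_rot"]).as_matrix();E2=np.array(c2["extrinsics"])
Rc=C2.T@E2[:3,:3];tc=C2.T@(E2[:3,3]-s["tcp_pos"])
C1=R.from_euler("xyz",[-3.14149140e+00,1.75198238e-04,3.10201958e+00]).as_matrix();p1=np.array([.5606,.0026,.2534])
E1=np.eye(4);E1[:3,:3]=C1@Rc;E1[:3,3]=p1+C1@tc
c1=dict(c2);c1["extrinsics"]=E1
Z1=lambda u,v:np.array([235+(u+.5)/3.7-.5,95+(v+.5)/3.7-.5])
Z2=lambda u,v:np.array([200+(u+.5)/3-.5,105+(v+.5)/3-.5])
T1={0:(465,213),1:(502,297),2:(494,391),3:(440,466),4:(358,502),5:(268,496),6:(192,443),7:(150,361),9:(211,192)}
T2={0:(443,425),2:(274,425),3:(208,367),4:(181,287),5:(199,200),6:(266,132),7:(359,107),9:(518,200)}
def cam(c,q):
    d=dict(c);E=np.array(c["extrinsics"]).copy();E[:3,3]=E[:3,3]+E[:3,:3]@q[:3];E[:3,:3]=E[:3,:3]@R.from_rotvec(q[3:6]).as_matrix();d["extrinsics"]=E;return d
def f(q):
    o=[]
    for c,Z,T,pp in((c1,Z1,T1,[(337,339),(455,312)]),(c2,Z2,T2,[(359,366),(365,463)])):
        d=cam(c,q[4:10])
        o+=[proj(d,pt(q,np.radians(30*k),q[3],.0005),True)-Z(*v) for k,v in T.items()]
        for i,v in enumerate(pp):
            o.append((proj(d,pt(q,q[10],q[11+i],.055),True)-Z(*v)))
    o.append(q[4:7]/.0015);o.append(q[7:10]/.005)
    return np.concatenate(o)
s=least_squares(f,[.567,.005,-.13,.052]+[0]*6+[.5,.001,.032],x_scale=[.01,.01,.01,.01]+[.001]*6+[.1,.01,.01]);print(np.round(s.x,4),"dial deg",np.degrees(s.x[10]));print(np.round(s.fun[:-6].reshape(-1,2),1).tolist())
from fit import *
q=s.x;d=cam(c2,q[4:10])
for uv in[(429,150),(456,97)]:
    t=least_squares(lambda k:proj(d,pt(q,k[0],k[1],.0005),True)-Z2(*uv),[4.1,.045]).x;print("mark",np.degrees(t[0]),t)
for uv in[(350,238),(366,468),(308,240),(392,236),(328,470),(405,466)]:
    t=least_squares(lambda k:proj(d,pt(q,k[0],k[1],.052),True)-Z2(*uv),[.5 if uv[1]>400 else 3.6,.03]).x;print("bar",np.degrees(t[0]),t)
E
python3 f2.py
```

```text
[ 5.668e-01  7.800e-03 -1.259e-01  5.160e-02  5.000e-04 -5.000e-04
  5.000e-04 -2.000e-04 -2.200e-03 -2.000e-04  4.661e-01  9.000e-04
  2.820e-02] dial deg 26.707951507214947
[[-0.2, 0.3], [0.1, 0.2], [-0.0, -0.5], [0.3, -0.7], [0.2, 0.1], [-0.1, -0.2], [0.0, 0.2], [0.6, -0.0], [0.2, -0.0], [0.6, 0.2], [-1.5, 0.4], [-0.1, 0.2], [-0.2, 0.1], [0.1, 0.3], [-0.2, -0.4], [0.2, -0.5], [-0.3, -0.2], [0.1, -0.3], [0.0, -0.2], [0.1, -0.5], [0.2, 1.5]]
mark 235.89975436092445 [4.11722742 0.04399476]
mark 235.81151158114844 [4.11568729 0.06045296]
bar 205.67290092541288 [3.5896693  0.02872547]
bar 26.591772311783625 [0.46411398 0.03014687]
bar 187.63316200101974 [3.27481646 0.03045242]
bar 223.94532350935106 [3.90858324 0.03002505]
bar 43.905976170151085 [0.76630385 0.03163115]
bar 8.861783320708003 [0.1546673  0.03167448]
```

```bash
sed -i 's/^P=.*/P=[0.5668,0.0078,-0.1259]/' tgt.py; python3 -c "
from tgt import *
delta(np.radians(26.3),.043)"
```

```text
pos [0.5396 0.0094 0.1851] target [0.5575 0.009  0.099 ] trans units [ 0.298 -0.007 -1.435] turn units [-0.084  0.015  0.435] n [-0.2165  0.0274  0.9759] j [-0.12  0.22 -0.55  0.57 -0.   -1.83] F [-0.3  0.2  0.3]
```

```bash
python3 -m crank '{"turn":[[-0.042,0.008,0.218],[-0.042,0.008,0.218],[0,0,0],[0,0,0],[0,0,0],[0,0,0],[0,0,0],[0,0,0]],"translation":[[-0.01,-0.02,-0.05],[0.06,0,-0.235],[0.06,0,-0.23],[0.062,0.004,-0.23],[0.062,0.004,-0.23],[0.032,0.0025,-0.23],[0.032,0.0025,-0.23],[0,0,0]],"hand":[85,70,60,50,40,40,40,40]}'
python3 - <<'E'
from tgt import *
delta(np.radians(26.3),.043)
c=capture("wrist");save(c,"pics/w3.png")
E
```

```text
time_s: 7.38
tcp_pos: [0.5562, 0.0093, 0.0971]
eef_rot: [-2.936, -0.069, -1.376]
contact_force: [-0.4, 1.0, -0.2]
grip_width: 0.04
pos [0.5562 0.0093 0.0971] target [0.5575 0.009  0.099 ] trans units [ 0.022 -0.005  0.032] turn units [-0.002 -0.024 -0.011] n [-0.2165  0.0274  0.9759] j [-0.11  0.37 -0.61  0.37 -0.   -1.89] F [-0.4  1.  -0.2]
```

View pics/w3.png

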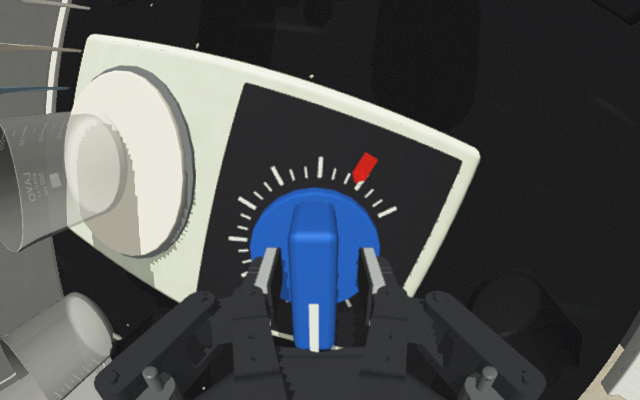

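```bash
python3 - <<'E'
from tgt import *
c=capture("wrist");E=np.array(c["extrinsics"]);print("camx shift -2.3mm units",-.0023/.06*E[:3,0])
im=cv2.imread("pics/w3.png");a=im[180:360,220:420];cv2.imwrite("pics/w3z.png",cv2.resize(a,None,fx=3.3,fy=3.3,interpolation=cv2.INTER_CUBIC))
E
```

```text
camx shift -2.3mm units [0.0367045  0.00783979 0.00779501]
```

View pics/w3z.png

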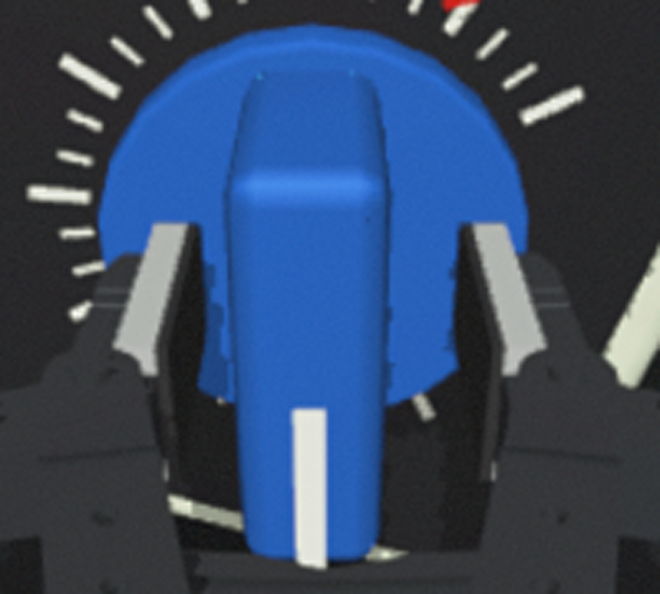

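```bash
python3 -m crank '{"turn":[[0,0,0],[0,0,0],[0,0,0]],"translation":[[0.038,0.008,0.025],[0,0,0],[0,0,0]],"hand":[40,40,34]}'
python3 - <<'E'
from tgt import *
c=capture("wrist");save(c,"pics/w4.png")
im=cv2.imread("pics/w4.png");a=im[180:360,220:420];cv2.imwrite("pics/w4z.png",cv2.resize(a,None,fx=3.3,fy=3.3,interpolation=cv2.INTER_CUBIC))
E
```

```text
time_s: 7.85
tcp_pos: [0.5597, 0.0096, 0.1005]
eef_rot: [-2.933, -0.07, -1.376]
contact_force: [-0.1, 0.0, 0.3]
grip_width: 0.034
```

View pics/w4z.png

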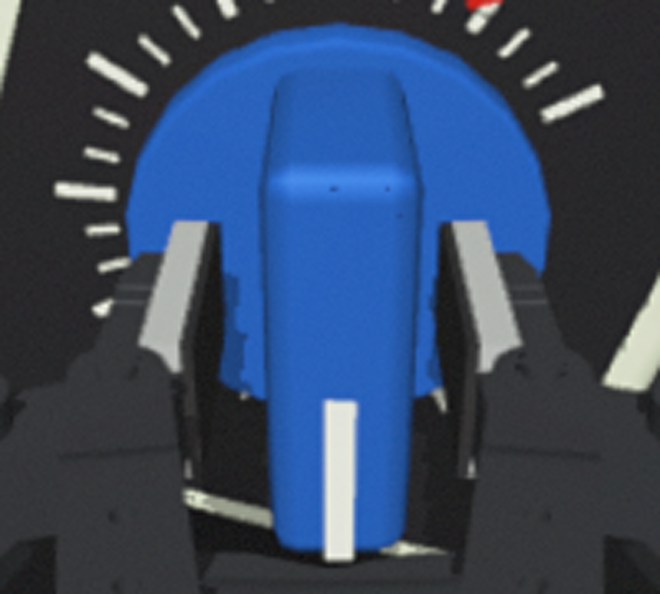

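```bash
python3 -m crank '{"turn":[[0,0,0],[0,0,0],[0,0,0],[0,0,0],[0,0,0],[0,0,0],[0,0,0],[0,0,0]],"translation":[[-0.02,-0.004,-0.004],[0,0,0],[0,0,0],[0,0,0],[0,0,0],[0,0,0],[0,0,0],[0,0,0]],"hand":[34,34,28,24,21,10,0,0]}'
python3 - <<'E'
from tgt import *
s=r.get_state();print(s["torque"])
delta(np.radians(26.3),.043)
c=capture("wrist");save(c,"pics/w5.png")
im=cv2.imread("pics/w5.png");a=im[180:360,220:420];cv2.imwrite("pics/w5z.png",cv2.resize(a,None,fx=3.3,fy=3.3,interpolation=cv2.INTER_CUBIC))
E
```

```text
time_s: 8.9
tcp_pos: [0.5585, 0.0095, 0.0998]
eef_rot: [-2.933, -0.07, -1.376]
contact_force: [3.5, -0.2, -3.2]
grip_width: 0.0197
[ 0.09355765 -0.11489517  0.05358794]
pos [0.5585 0.0095 0.0998] target [0.5575 0.009  0.099 ] trans units [-0.017 -0.008 -0.014] turn units [-0.001 -0.002 -0.012] n [-0.2165  0.0274  0.9759] j [-0.11  0.37 -0.61  0.37 -0.   -1.89] F [ 3.5 -0.2 -3.2]
```

View pics/w5z.png

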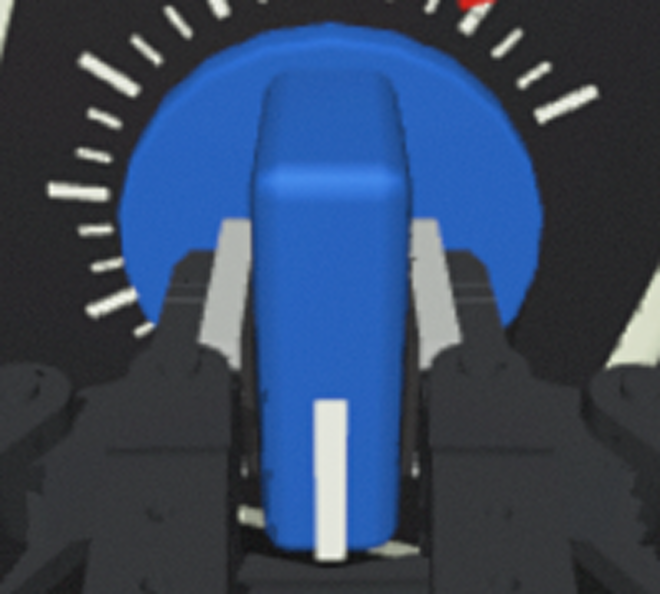

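```bash
python3 -m crank '{"turn":[[0,0,0],[0,0,0],[0,0,0],[0,0,0],[0,0,0],[0,0,0]],"translation":[[-0.012,0.0015,0.053],[-0.012,0.0015,0.053],[-0.012,0.0015,0.053],[-0.011,0.001,0.052],[0,0,0],[0,0,0]],"hand":[0,0,0,0,0,0]}'
python3 - <<'E'
from tgt import *
s=r.get_state();print(s["torque"])
delta(np.radians(26.3),.055)
c=capture("wrist");save(c,"pics/w6.png")
im=cv2.imread("pics/w6.png");a=im[180:360,220:420];cv2.imwrite("pics/w6z.png",cv2.resize(a,None,fx=3.3,fy=3.3,interpolation=cv2.INTER_CUBIC))
E
```

```text
time_s: 9.7
tcp_pos: [0.5556, 0.0098, 0.1124]
eef_rot: [-2.933, -0.07, -1.376]
contact_force: [5.8, 0.5, -7.3]
grip_width: 0.0193
[ 0.16109518 -0.49428598  0.0880769 ]
pos [0.5556 0.0098 0.1124] target [0.5549 0.0093 0.1107] trans units [-0.012 -0.008 -0.028] turn units [-0.002 -0.003 -0.012] n [-0.2165  0.0274  0.9759] j [-0.11  0.35 -0.6   0.4  -0.   -1.89] F [ 5.8  0.5 -7.3]
```

View pics/w6z.png

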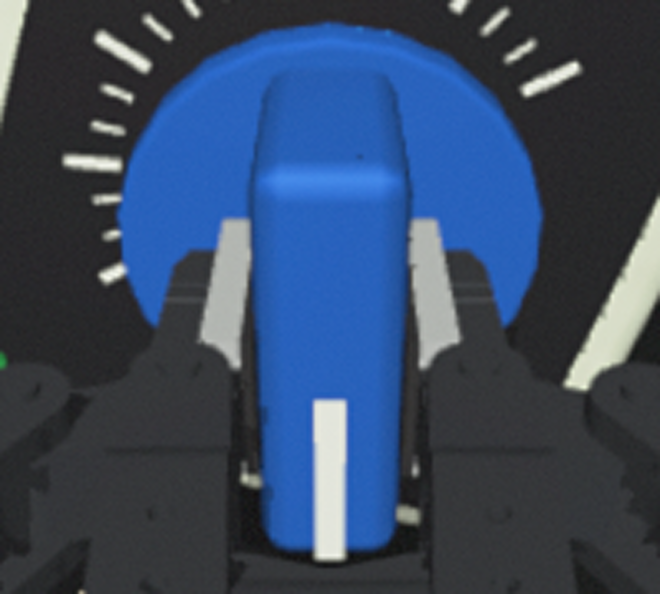

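```bash
python3 -m crank '{"turn":[[0.1,-0.013,-0.46],[0.2165,-0.0274,-0.9759],[0.2165,-0.0274,-0.9759],[0.2165,-0.0274,-0.9759],[0.2165,-0.0274,-0.9759],[0,0,0]],"translation":[[0.002,0,-0.01],[0,0,0],[0,0,0],[0,0,0],[0,0,0],[0,0,0]],"hand":[0,0,0,0,0,0]}'
python3 - <<'E'
from tgt import *
s=r.get_state();print(s["torque"])
delta(np.radians(26.3),.055)
c=capture("wrist");save(c,"pics/w7.png")
E
```

```text
time_s: 10.5
tcp_pos: [0.556, 0.0097, 0.1124]
eef_rot: [-2.93, 0.064, -1.985]
contact_force: [3.7, 0.6, -1.5]
grip_width: 0.0193
[ 0.20063765 -0.30909834 -0.04516171]
pos [0.556  0.0097 0.1124] target [0.5549 0.0093 0.1107] trans units [-0.019 -0.007 -0.029] turn units [-0.968  0.126  4.34 ] n [-0.2165  0.0274  0.9759] j [-0.11  0.35 -0.6   0.4  -0.   -1.26] F [ 3.7  0.6 -1.5]
```

View pics/w7.png

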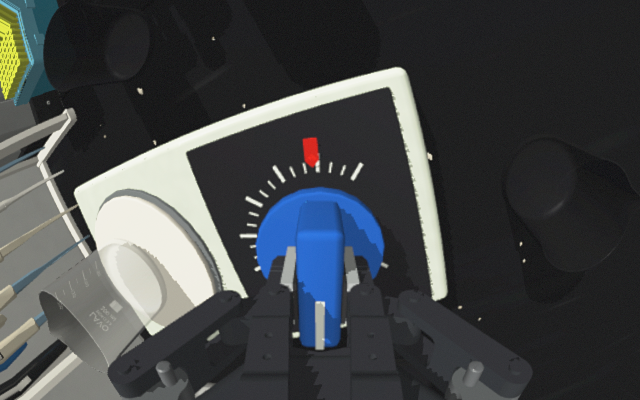

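```bash
python3 -m crank '{"turn":[[0.2165,-0.0274,-0.9759],[0.2165,-0.0274,-0.9759],[0.2165,-0.0274,-0.9759],[0.2165,-0.0274,-0.9759],[0.2165,-0.0274,-0.9759],[0.2165,-0.0274,-0.9759],[0.2165,-0.0274,-0.9759],[0.2165,-0.0274,-0.9759],[0.2165,-0.0274,-0.9759],[0.2165,-0.0274,-0.9759],[0.2165,-0.0274,-0.9759],[0.2165,-0.0274,-0.9759],[0.2165,-0.0274,-0.9759],[0.2165,-0.0274,-0.9759],[0.2165,-0.0274,-0.9759],[0.2165,-0.0274,-0.9759],[0.2165,-0.0274,-0.9759],[0.2165,-0.0274,-0.9759],[0.2165,-0.0274,-0.9759],[0,0,0]],"translation":[[0,0,0],[0,0,0],[0,0,0],[0,0,0],[0,0,0],[0,0,0],[0,0,0],[0,0,0],[0,0,0],[0,0,0],[0,0,0],[0,0,0],[0,0,0],[0,0,0],[0,0,0],[0,0,0],[0,0,0],[0,0,0],[0,0,0],[0,0,0]],"hand":[0,0,0,0,0,0,0,0,0,0,0,0,0,0,0,0,0,0,0,0]}'
python3 - <<'E'
from tgt import *
s=r.get_state();print(s["torque"])
delta(np.radians(235.9),.055)
c=capture("wrist");save(c,"pics/w8.png")
c=capture("top");save(c,"pics/t8.png")
E
```

```text
time_s: 13.05
tcp_pos: [0.5557, 0.0086, 0.1123]
eef_rot: [2.925, 0.045, 1.634]
contact_force: [1.2, -4.2, 2.7]
grip_width: 0.019
[-0.78157218 -0.0657071  -0.25951459]
pos [0.5557 0.0086 0.1123] target [0.5549 0.0093 0.1107] trans units [-0.014  0.012 -0.027] turn units [ 0.618 -0.071 -2.686] n [-0.2165  0.0274  0.9759] j [-0.11  0.35 -0.6   0.4  -0.01  1.39] F [ 1.2 -4.2  2.7]
```

View pics/w8.png

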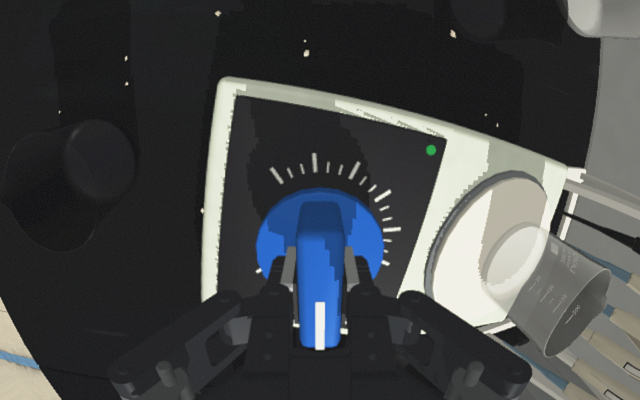

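```bash
python3 -m crank '{"turn":[[0.2165,-0.0274,-0.9759],[0.2165,-0.0274,-0.9759],[0.163,-0.0205,-0.73],[0,0,0],[0,0,0]],"translation":[[0,0,0],[0,0,0],[0,0,0],[0,0,0],[0,0,0]],"hand":[0,0,0,0,0]}'
python3 - <<'E'
from tgt import *
s=r.get_state();print(s["torque"])
delta(np.radians(235.9),.055)
c=capture("wrist");save(c,"pics/w9.png")
im=cv2.imread("pics/w9.png");a=im[130:360,200:440];cv2.imwrite("pics/w9z.png",cv2.resize(a,None,fx=2.6,fy=2.6,interpolation=cv2.INTER_CUBIC))
c=capture("scene");save(c,"pics/s9.png")
im=cv2.imread("pics/s9.png");a=im[160:250,260:390];cv2.imwrite("pics/s9z.png",cv2.resize(a,None,fx=5,fy=5,interpolation=cv2.INTER_CUBIC))
E
```

```text
time_s: 13.78
tcp_pos: [0.5555, 0.0087, 0.1123]
eef_rot: [2.924, -0.039, 1.26]
contact_force: [0.7, -5.1, 2.7]
grip_width: 0.0191
[-0.86937501  0.1724867  -0.22891033]
pos [0.5555 0.0087 0.1123] target [0.5549 0.0093 0.1107] trans units [-0.01   0.011 -0.027] turn units [ 0.022  0.005 -0.004] n [-0.2165  0.0274  0.9759] j [-0.11  0.35 -0.6   0.4  -0.01  1.77] F [ 0.7 -5.1  2.7]
```

View pics/w9z.png

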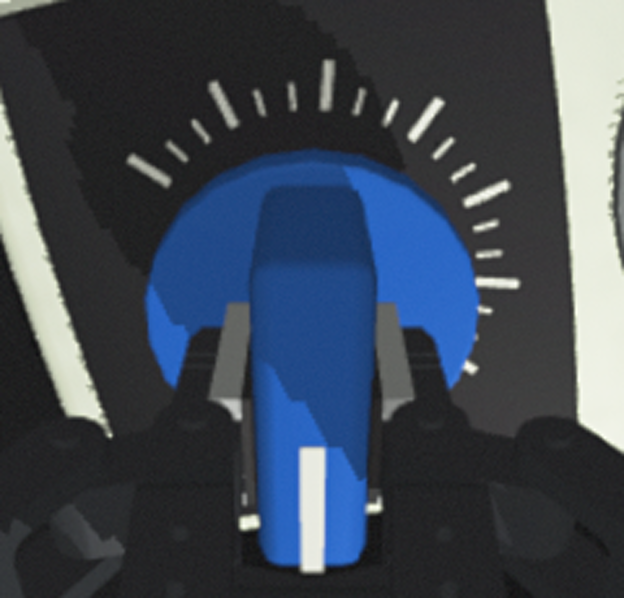

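View pics/s9z.png

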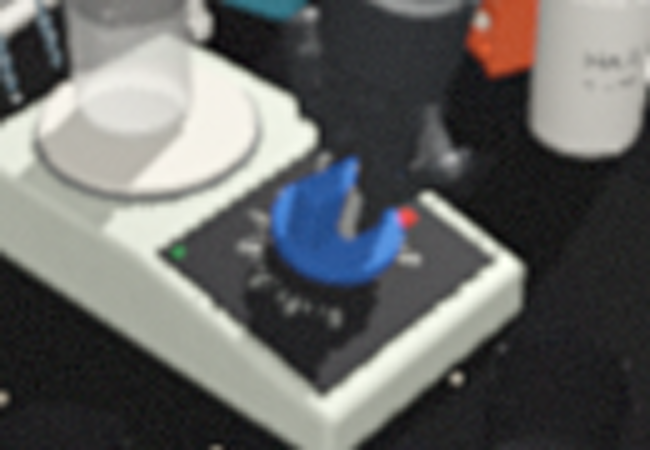

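```bash
python3 -m crank '{"turn":[[0,0,0],[0,0,0],[0,0,0],[0,0,0],[0,0,0],[0,0,0]],"translation":[[0.012,-0.0015,-0.055],[0.012,-0.0015,-0.055],[0.012,-0.0015,-0.055],[0.012,-0.0015,-0.055],[0,0,0],[0,0,0]],"hand":[0,0,0,0,0,0]}'
python3 - <<'E'
from tgt import *
s=r.get_state();print(s["torque"])
delta(np.radians(235.9),.043)
c=capture("wrist");save(c,"pics/w10.png")
im=cv2.imread("pics/w10.png");a=im[130:360,200:440];cv2.imwrite("pics/w10z.png",cv2.resize(a,None,fx=2.6,fy=2.6,interpolation=cv2.INTER_CUBIC))
E
```

```text
time_s: 14.62
tcp_pos: [0.5583, 0.0083, 0.0997]
eef_rot: [2.924, -0.039, 1.259]
contact_force: [-3.5, -4.9, 11.9]
grip_width: 0.0195
[-1.01811265  0.69268191 -0.2513346 ]
pos [0.5583 0.0083 0.0997] target [0.5575 0.009  0.099 ] trans units [-0.014  0.011 -0.013] turn units [ 0.022  0.007 -0.001] n [-0.2165  0.0274  0.9759] j [-0.11  0.37 -0.61  0.37 -0.01  1.77] F [-3.5 -4.9 11.9]
```

View pics/w10z.png

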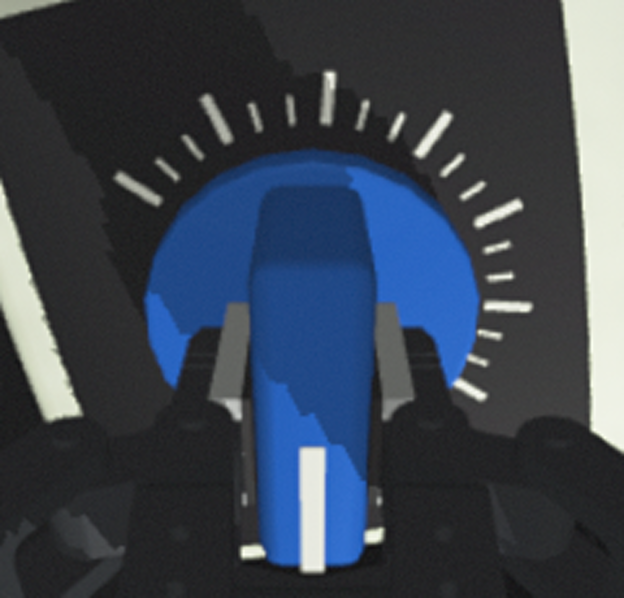

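```bash
python3 -m crank '{"turn":[[0,0,0],[0,0,0],[0,0,0],[0,0,0],[0,0,0],[0,0,0],[0,0,0],[0,0,0],[0,0,0],[0,0,0],[0,0,0]],"translation":[[0,0,0],[0,0,0],[0,0,0],[-0.02,0.003,0.1],[-0.04,0.005,0.2],[-0.06,0.008,0.28],[-0.06,0.008,0.28],[-0.06,0.008,0.28],[-0.06,0.008,0.28],[0,0,0],[0,0,0]],"hand":[30,40,50,60,60,60,60,60,60,60,60]}'
python3 - <<'E'
from tgt import *
c=capture("wrist");save(c,"pics/w11.png")
delta(np.radians(235.9),.043)
im=cv2.imread("pics/w11.png");a=im[100:310,200:440];cv2.imwrite("pics/w11z.png",cv2.resize(a,None,fx=2.8,fy=2.8,interpolation=cv2.INTER_CUBIC))
E
```

```text
time_s: 16.05
tcp_pos: [0.5402, 0.0118, 0.1838]
eef_rot: [2.925, -0.042, 1.258]
contact_force: [0.5, 0.3, -0.6]
grip_width: 0.0602
pos [0.54   0.0118 0.1834] target [0.5575 0.009  0.099 ] trans units [ 0.291 -0.047 -1.408] turn units [-0.001 -0.     0.008] n [-0.2165  0.0274  0.9759] j [-0.11  0.23 -0.55  0.57 -0.    1.77] F [0.6 0.1 0.1]
```

View pics/w11z.png

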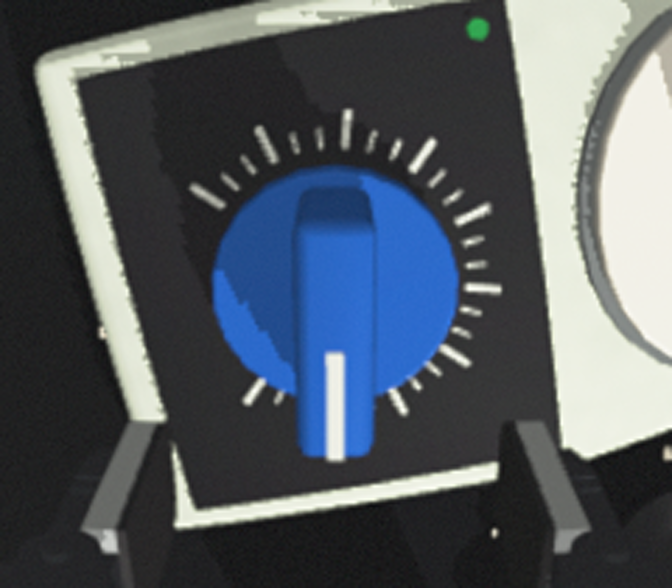

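```bash
python3 -m crank '{"turn":[[-0.2165,0.0274,0.9759],[-0.2165,0.0274,0.9759],[-0.2165,0.0274,0.9759],[-0.2165,0.0274,0.9759],[-0.2165,0.0274,0.9759],[-0.2165,0.0274,0.9759],[-0.2165,0.0274,0.9759],[-0.2165,0.0274,0.9759],[-0.2165,0.0274,0.9759],[-0.2165,0.0274,0.9759],[-0.2165,0.0274,0.9759],[-0.2165,0.0274,0.9759],[-0.2165,0.0274,0.9759],[-0.2165,0.0274,0.9759],[-0.2165,0.0274,0.9759],[-0.2165,0.0274,0.9759],[-0.2165,0.0274,0.9759],[-0.2165,0.0274,0.9759],[0,0,0],[0,0,0]],"translation":[[-0.02,0,0.06],[-0.02,0,0.06],[-0.02,0,0.06],[0,0,0.06],[0,0,0.06],[0,0,0],[0,0,0],[0,0,0],[0,0,0],[0,0,0],[0,0,0],[0,0,0],[0,0,0],[0,0,0],[0,0,0],[0,0,0],[0,0,0],[0,0,0],[0,0,0],[0,0,0]],"hand":[85,85,85,85,85,85,85,85,85,85,85,85,85,85,85,85,85,85,85,85]}'
python3 - <<'E'
from tgt import *
c=capture("wrist");save(c,"pics/w12.png")
u,v=proj(c,pt(P,0,0,.02),True).astype(int);print(u,v)
im=cv2.imread("pics/w12.png");a=im[v-95:v+95,u-110:u+110];print(u-110,v-95);cv2.imwrite("pics/w12z.png",cv2.resize(a,None,fx=3,fy=3,interpolation=cv2.INTER_CUBIC))
E
```

```text
time_s: 18.6
tcp_pos: [0.5366, 0.0118, 0.2014]
eef_rot: [-2.992, 0.16, -2.506]
contact_force: [-0.1, 0.6, -0.6]
grip_width: 0.0849
321 197
211 102
```

View pics/w12z.png

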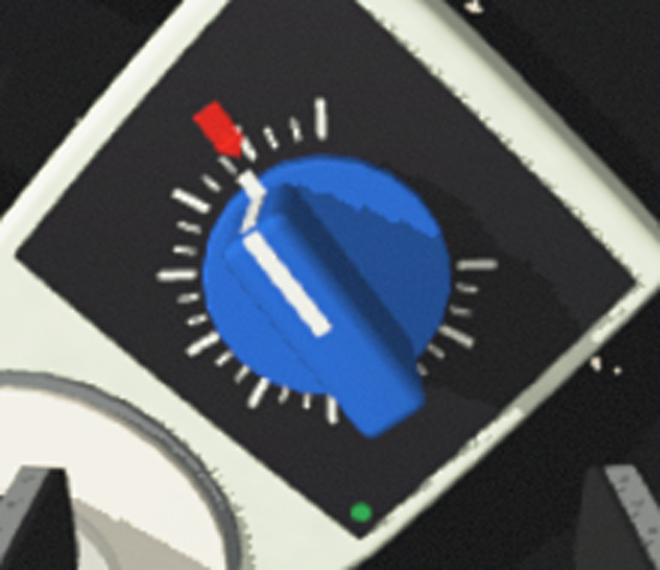

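```bash
python3 - <<'E'
from tgt import *
c=capture("wrist")
Z=lambda u,v:np.array([211+(u+.5)/3-.5,102+(v+.5)/3-.5])
# major outer ends
T={0:(497,264),1:(473,344),3:(334,421),4:(252,405),5:(188,353),6:(158,275),7:(175,191),9:(321,99)}
def cam(q):
    d=dict(c);E=np.array(c["extrinsics"]).copy();E[:3,:3]=E[:3,:3]@R.from_rotvec(q).as_matrix();d["extrinsics"]=E;return d
f=lambda q:np.concatenate([proj(cam(q[4:7]),pt(q,np.radians(30*k),q[3],.0005),True)-Z(*v) for k,v in T.items()]+[(q[:3]-P)/[.001,.001,.01],q[4:7]/.005])
s=least_squares(f,P+[.0516,0,0,0]);q=s.x;d=cam(q[4:7]);print(q,np.abs(s.fun[:-6]).max())
for n,uv,h in[("mark tip",(238,157),.0005),("mark mid",(218,127),.0005),("mark out",(208,108),.0005),("ptr tip",(246,174),.014),("ptr skirt",(254,187),.014),("ptr skirt if up",(246,174),.026),("bar in",(323,333),.055),("bar out",(251,238),.055)]:
    t=least_squares(lambda k:proj(d,pt(q,k[0],k[1],h),True)-Z(*uv),[4.1,.04]).x;print(n,np.degrees(t[0])%360,t[1])
delta(0,0)
E
```

```text
[ 5.67298983e-01  7.65092487e-03 -1.25621147e-01  5.14746423e-02
  2.26134436e-03 -2.95841123e-03 -1.48321753e-04] 0.48739287551248367
mark tip 234.462829210532 0.043213315888232205
mark mid 235.48314648483117 0.05380179712496221
mark out 236.5392995707199 0.06002018515755063
ptr tip 236.18728533204248 0.039181653408379875
ptr skirt 235.49948466072132 0.03488694322719005
ptr skirt if up 239.27721061341535 0.0405281833075343
bar in 181.7937800398605 0.001434632871261299
bar out 234.44252794552008 0.03048698838380306
pos [0.5367 0.0118 0.2016] target [0.5668 0.0078 0.057 ] trans units [ 0.502 -0.066 -2.41 ] turn units [-2.49   0.307 11.227] n [-0.2165  0.0274  0.9759] j [-0.11  0.2  -0.53  0.62 -0.   -0.74] F [-0.8 -0.  -0.7]
```

```bash
python3 - <<'E'
from tgt import *
c=capture("scene");save(c,"pics/s13.png")
a=cv2.imread("pics/s13.png")[130:340,200:430];cv2.imwrite("pics/s13z.png",cv2.resize(a,None,fx=2.8,fy=2.8,interpolation=cv2.INTER_CUBIC))
for q in["beaker","bottle","mug"]:print(q,[(np.round(d["bbox"]).tolist(),round(d["conf"],2)) for d in spot_in(c,q)][:3])
E
```

```text
beaker [([244.0, 232.0, 31.0, 42.0], 0.92), ([328.0, 166.0, 15.0, 30.0], 0.91), ([372.0, 246.0, 31.0, 42.0], 0.76)]
bottle [([252.0, 292.0, 34.0, 59.0], 0.8)]
mug [([381.0, 169.0, 29.0, 39.0], 0.61)]
```

View pics/s13z.png

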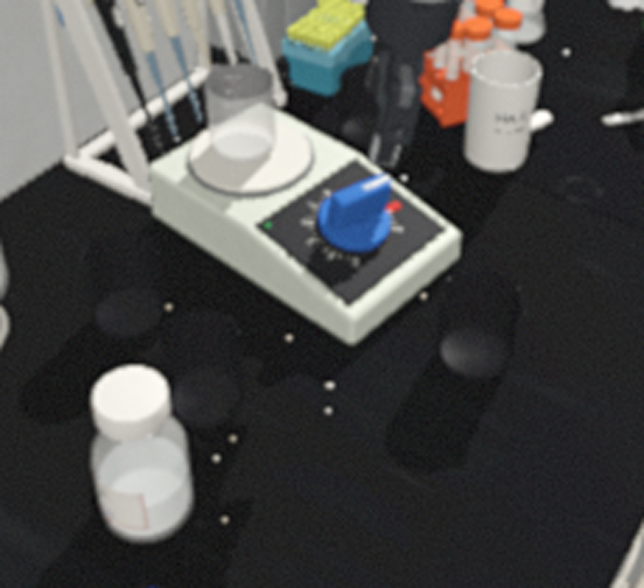

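The beaker, bottle and mug sit at the same pixels as at the start. The dial is down and its pointer is at the red mark.

```bash
python3 -c "
from h import *
print(sign_off(), r.get_state()['time_s'])"
```

```text
the job is handed in; nothing more can be done
the job is handed in; nothing more can be done
```

The stirrer is set. I gripped the dial, pulled it up about 12 mm to release it, and turned it about 210° clockwise to the red mark. I then pressed it straight down to lock, let go, backed off and handed the job in at about 19 s of the 64 s allowed.

- **Pointer and mark:** in the last wrist picture the pointer read about 235.5–236.2° and the mark about 234.5–236.5°. They agree to roughly 1°, about as closely as I could read them.
- **Locked:** the pointer tip came out 39 mm from the axis when placed at locked height, which matches the stated 39 mm. The tool also came back to the height of the first grip, with about 12 N against the stop. There is no direct reading of the lock.
- **Surroundings:** the beaker, bottle and mug are at the same pixels in the scene view as at the start, and nothing was touching the robot.
- **Disagreements:**
  - My first position estimate was about 2.5 mm and 3° off, which I fixed by combining two views.
  - Just before gripping I moved the jaws about 1.2 mm past centre and corrected it.

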